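Close the hand mill's catch drawer and crank it round

ROBOT

A 6-joint arm with a two-finger parallel gripper is mounted at the origin on the work surface; the furniture and walls round the work are solid. World frame = base frame: x ahead of the robot, y to its left, z up, the work surface at z = 0. Lengths are in m, angles in rad, forces in N, time in s.
With the tool pointing down it reaches from about 0.325 to 0.775 m from the base axis. Payload 5.5 kg.
Tool frame: the origin (TCP) lies on the centre line of the jaws, within the pads' length; the fingertips stand 22 mm ahead of it and the grasp point (between the pads) lies 3 mm ahead of it; z points along the fingers, y is the line along which they close (so a half turn about z gives the same grasp; the last joint's range is limited). The gripper opens to 85 mm and grips with 20 to 120 N. Pads are 22 mm wide; open, the fingers measure 114 mm over their backs; the gripper's body (76 mm by 85 mm) begins 54 mm behind the grasp point. The pads swing forward as they close: fully open they stand 13 mm farther back than shut.
Start: joints at [1.081, 0.091, 1.231, -0, 1.82, -0.057], TCP at [0.252, 0.545, 0.253] pointing down, gripper open.
Joint ranges: [-2.87, 2.87], [-0.86, 2.18], [0.17, 2.46], [-1.51, 4.65], [0.06, 2.69], [-2.65, 2.65]. Speed limits (rad/s): [2.57, 2.57, 3.01, 3.14, 3.14, 3.14].

INTERFACE

Orientations are given as a unit quaternion [w, x, y, z].
In Python, from cell import r gives the robot as it stands.
- The arm moves only by the tool servo_tool, never from a script. Its argument "deltas" is a list of rows, each a list of 3 entries, a list of its own where there are three numbers: the finger opening in mm, from 0 to 85.4, then the shift along the tool's x, y, z normalised to -1 to 1, where 1 is 12 cm, then the turn, a rotation vector about the tool's x, y, z normalised to -1 to 1, where 1 is 90 degrees. A call has 1 to 20 rows; each row is the pose to reach, as a shift and turn from the pose commanded when the call began, along the tool's axes at that moment; what a row does not reach only later rows make up. A row lasts 1/10 s, in which the tool goes at most 50 mm and 8.59 degrees, less where a joint would pass 70% of its speed; a pose out of reach is approached as far as the arm can. A call with a number of a shift or a turn outside -1 to 1 is refused whole. A call with a gripper value outside its range is refused whole. The fingers move at their own pace and stop on an object; the grip force is fixed at half the most. Time passes only in rows, so rows that repeat a pose let the fingers close. It gives the time, the measured TCP pose, the force, the opening and the grip force at its end, in the units of the state.
- r.sense(): the state, without advancing time (a new reading comes with each control period).
- r.snapshot(name): name is "scene" or "top" or "wrist"; returns a dict with "frame" (384x512x3 uint8, blue, green, red), "range_z" (384x512 float32, m along the optical axis (not along the pixel's ray), 0 where there is no reading), "fx", "fy", "cx", "cy" (pixels), "R" (3x3) and "t" (3): a world point X has camera coordinates R X + t. Camera axes: x right, y down, z forward; pixel columns grow to the right and rows downward; lengths in m; the calibration is good to about 2 mm. The wrist camera is an equidistant fisheye: a pixel r from the principal point sees the ray r / f radians off the axis. A picture is of the moment at which its call begins.
- r.job_done(): hands the job in; it is judged then, once.
Trained networks look in a picture, given as the dict that the camera call returned (one of the last four; its "shot" number tells which), for a name from the list of things; names that differ only in an ending like _2 or _b are one class to them, and where a whole thing is asked for, a point or a joint stands for the part that bears it (a point fixed in the world has none). Each returns a list of dicts, best first, with "score" (0 to 1); they miss things now and then, are a little off and sometimes report something else, mostly with a low value. They report only what shows in the picture. A call takes as long as a camera call.
- r.cut_out(thing, picture): "region" (384x512 bool, what is visible of it) and "location" ([column, row] in pixels, amid what is visible of it).
- r.pinpoint(thing, picture): "location" ([column, row] in pixels: a listed point, or the origin of a listed thing).
The state is a dict: "clock": time; "joint_positions": joint angles; "joint_velocities": joint speeds; "joint_efforts": joint torques, N m; "eef_pos": TCP position; "tcp_rot": TCP orientation; "contact_force": force on the tool from outside, world axes, zero at the start; "ft_torque": the same for the moment, N m; "finger_gap": opening from 0.0 (shut) to 1.0 (fully open); "finger_force": force on a finger pad.
Only numpy, scipy, OpenCV 4.12 (cv2) and the standard library are available. Lean on these libraries where they do the work, as an engineer would, in place of code of your own. Each camera call takes 0.05 s, during which the arm holds its last target. There are 200 camera calls.

TASK

The hand coffee mill's catch drawer has been emptied and stands on the worktop: slide it back into its bay in the foot of the mill, right way up and fully home, so that its front lies flush against the mill. Then, with the drawer in place to catch the last grounds, take the crank on top by its knob and turn it clockwise (seen from above) through one full turn from where it stands, and let go. Leave the other things on the worktop standing where they are.

Things in the scene. Friction and masses are not known exactly. Their poses are not given: they have to be found in the camera images.
- mill: Hand coffee mill, fixed. Origin: on the vertical crank axis, at worktop height. Its -x axis points out of the drawer bay's mouth, to the robot's right, turned up to 0.3 rad towards the robot; z up. Wooden foot 120 wide, x from -95 (mouth face) to +60, top at z 74; on it, round the axis, a steel hopper of radius up to 48, to z 204. Drawer home: drawer origin at (-41, 0, 12) mm here, axes parallel.
- drawer: Loose open-topped wooden drawer, about 0.18 kg, upright on the worktop, right of the mill. Origin: underside, middle of its box, which is 108 long (x -54 to 54), 84 wide, 44 high, walls 4; the plain +x end enters the bay. At -x a front panel: x -66 to -54, 108 wide, 56 high; it stops against the mouth face. Play in the bay: 1.5 mm each side, 6 above. Held in by friction only.
- drawer_pull (a point): Middle of the drawer's pull, at (-83, 0, 30) mm in the drawer's frame, same axes. The pull is a flat-sided dark wooden block: x -99 to -66, 16 mm thick in y, z 12 to 48 mm. Pinch it across y, from above. With the drawer home this point lies 42 mm above the worktop and 29 mm out from the mouth face.
- mill_crank (a joint): Angle of the mill's crank (rad), growing clockwise seen from above; at 0 the crank points along the mill's +x, away from the bay's mouth. It starts between -0.7 and 0.7. It turns on for many turns against a drag of about 0.12 N m (1.5 N at the knob) and stays where it is left.
- knob_grip (a point): Point to grip on the crank's dark wooden knob: on the knob's axis, 80 mm from the crank axis, 243 mm above the worktop. The knob is upright, round, 25 mm across, z 219 to 267 mm, above the flat steel crank arm; it spins freely on its pin, so a gripper may keep its own heading all the way round.
- flask: Bystander: insulated jug with a black lid and handle, 115x165x185 mm, back right. Origin at the underside.
- bean_jar: Bystander: clip-top glass jar, 77x73x132 mm, at the back. Origin at the underside.
- tin: Bystander: round tin with a white lid, 72 mm across, 94 mm high, at the back. Origin at the underside.
- fruit_bowl: Fixed bystander: white bowl of fruit, 200 mm across, 139 mm high, behind the mill on the left. Origin at the underside; the crank passes above it.
- mug: Bystander: cream mug with a band, 86x122x90 mm, between the mill and the robot's left. Origin at the underside. A flat filter pack (28 mm high) and a teaspoon, both fixed, lie nearer the robot.
- mill_mouth (a point): Middle of the bay's floor edge in the mouth face: (-95, 0, 12) mm in the mill's frame, same axes. The bay runs 113 mm deep to +x, is 87 wide (y -43.5 to 43.5), floor z 12, ceiling z 62 mm above the worktop. Over the first 10 mm the side walls flare to 97 mm wide and the floor's edge is bevelled down 5 mm; the ceiling is not flared.

How it is judged:
On the way, in this order (a step that is already met when the one before it is completed fails the run):
1. the drawer is in its bay, fully home (x of drawer in the frame of mill between -0.0445 and -0.037 m and y of drawer in the frame of mill between -0.004 and 0.004 m and z of drawer in the frame of mill between 0.009 and 0.016 m and angle between drawer's own z axis and vertical below 0.06 rad and angle between the x axis of drawer and the x axis of mill, either way round below 0.05 rad), for 0.2 s.
2. the crank is half a turn round from where it stood (all of step 1 and distance of knob_grip from where it was at the start of the episode above 0.15 m), for 0.04 s.
3. the crank has come full circle, clockwise (((value of joint mill_crank above 4 rad and distance of knob_grip from where it was at the start of the episode below 0.03 m) or value of joint mill_crank above 7 rad)), for 0.05 s.
At the end, for the whole second after the job is handed in: The drawer rests upright in the mill's bay with its front panel within 3.5 mm of the mouth face, straight (0.05 rad) and at rest; the crank has made a full turn clockwise from its start (the last 20 degrees are forgiven, more than a turn is allowed), has not been turned back, and is at rest (all of step 1 and linear speed of drawer below 0.02 m/s and value of joint mill_crank above 5.1 rad and velocity of joint mill_crank between -0.1 and 0.1 rad/s); the robot touches nothing.
It fails at once if a bystander (jug, jar, tin, mug) is shoved more than 30 mm or knocked over (distance of any of flask, bean_jar, tin, mug from where it was at the start of the episode above 0.03 m or angle between any of flask, bean_jar, tin, mug's own z axis and vertical above 0.5 rad).
It also fails if it takes over 70 s, if anything falls off the work surface, if the arm or the gripper's body presses on something with over 40 N, if the wrist force passes 120 N, or if a joint passes its speed limit or range.

## Working session

There is one attempt and no reset: what is moved stays moved. The work goes in short steps, Python scripts to look and compute and a tool call to move; the robot and the scene stay as the last step left them, time stands still between calls to the robot, and variables do not carry over. Pictures are saved under pics/ and viewed, at most 13 in all, crops included, and the job is handed in when it is done.

Besides the shell and the picture viewer there is one more tool, called in YAML: its name, and indented under it one key for each argument. servo_tool: Moves the arm, as the interface text tells. Scaled input: -1 to 1 covers 12 cm each way for a shift and 90 degrees each way for a turn. Its arguments: {"type":"object","properties":{"deltas":{"type":"array","items":{"type":"array"}}},"required":["deltas"]}

```bash
mkdir -p pics; ls; cat > h.py <<'E'
import numpy as np, cv2
from cell import r
def ray(s,p):
    x=(p[0]-s["cx"])/s["fx"]; y=(p[1]-s["cy"])/s["fy"]
    return np.array([x,y,1.0])
def world(s,p,z):   # intersect with plane at height z
    d=s["R"].T@ray(s,p); c=-s["R"].T@s["t"]
    return c+d*(z-c[2])/d[2]
def cloud(s,m=None):
    v,u=np.nonzero((s["range_z"]>0)&(m if m is not None else True))
    z=s["range_z"][v,u]
    P=np.stack([(u-s["cx"])/s["fx"]*z,(v-s["cy"])/s["fy"]*z,z],1)
    return (P-s["t"])@s["R"]
E
python3 - <<'E'
from h import *
for n in ("scene","top"):
    s=r.snapshot(n); cv2.imwrite(f"pics/{n}.png",s["frame"])
    print(n,-s["R"].T@s["t"])
    for t,z in (("mill",0),("drawer",0),("drawer_pull",.03),("knob_grip",.243),("mill_mouth",.012),("flask",0),("mug",0)):
        for d in r.pinpoint(t,s)[:2]: print(t,d["score"],np.round(d["location"]),world(s,d["location"],z).round(4))
print(r.sense())
E
```

```text
pics
scene [-0.4428721   0.67132623  1.31145727]
drawer 0.77 [321. 201.] [ 0.4482 -0.2392  0.    ]
drawer_pull 0.88 [340. 189.] [ 0.4331 -0.3142  0.03  ]
knob_grip 0.47 [204. 205.] [0.4785 0.2207 0.243 ]
flask 0.69 [228. 285.] [0.3475 0.2397 0.    ]
flask 0.64 [307. 159.] [ 0.6584 -0.3474  0.    ]
mug 0.76 [228. 283.] [0.3523 0.2361 0.    ]
top [0.24949232 0.01770202 1.51759518]
mill 0.72 [211. 190.] [0.5383 0.1644 0.    ]
drawer 0.75 [318. 216.] [ 0.4426 -0.2249  0.    ]
drawer_pull 0.69 [340. 219.] [ 0.4269 -0.2973  0.03  ]
knob_grip 0.66 [183. 198.] [0.4691 0.2262 0.243 ]
mill_mouth 0.72 [235. 194.] [0.5219 0.0749 0.012 ]
mill_mouth 0.46 [182. 198.] [0.5093 0.2669 0.012 ]
flask 0.83 [345. 161.] [ 0.6444 -0.3317  0.    ]
mug 0.69 [190. 240.] [0.3568 0.2384 0.    ]
{'clock': 0.8, 'joint_positions': array([ 1.08129770e+00,  9.10678479e-02,  1.23066298e+00, -5.23500421e-06,
        1.81977700e+00, -5.67214347e-02]), 'joint_velocities': array([-2.17620792e-03, -1.52906298e-03, -6.04085910e-05,  1.26888047e-04,
       -1.07582222e-03, -2.02667869e-05]), 'joint_efforts': array([ 3.03435809e-05, -4.58438337e+01, -4.18049955e+01, -1.77216666e-04,
        1.04815066e-03, -3.53852563e-06]), 'eef_pos': array([0.25166416, 0.5447008 , 0.2533154 ]), 'tcp_rot': array([1.38836415e-05, 2.14704475e-01, 9.76679060e-01, 4.01601849e-05]), 'contact_force': array([-0.6075112 ,  0.28982334, -0.11791834]), 'ft_torque': array([ 0.0265981 , -0.00919869, -0.04602003]), 'finger_force': 0.0, 'finger_gap': 0.9996812849720438}
```

```bash
python3 - <<'E'
import cv2
a=cv2.imread("pics/top.png")[120:300,150:400]
cv2.imwrite("pics/topc.png",cv2.resize(a,None,fx=3.2,fy=3.2,interpolation=cv2.INTER_CUBIC))
E
python3 - <<'E'
from h import *
# fit drawer with top view depth
s=r.snapshot("top")
P=cloud(s)
def rect(m):
    q=P[m][:,:2].astype(np.float32); b=cv2.minAreaRect(q*1000); return len(q),np.round(b[0],1),np.round(b[1],1),round(b[2],1)
reg=r.cut_out("drawer",s)[0]["region"]
Q=cloud(s,reg); print("drawer z hist",np.histogram(Q[:,2],bins=np.arange(-.01,.08,.01)))
for lo,hi in ((.047,.065),(.035,.065)):
    q=Q[(Q[:,2]>lo)&(Q[:,2]<hi)]; b=cv2.minAreaRect((q[:,:2]*1000).astype(np.float32)); print(lo,len(q),b)
reg=r.cut_out("mill",s)[0]["region"]
M=cloud(s,reg)
q=M[(M[:,2]>.066)&(M[:,2]<.082)]; print("foot top",len(q),cv2.minAreaRect((q[:,:2]*1000).astype(np.float32)))
q=M[(M[:,2]>.19)&(M[:,2]<.212)];print("hopper",len(q),cv2.minEnclosingCircle((q[:,:2]*1000).astype(np.float32)))
q=P[(P[:,2]>.255)&(P[:,2]<.275)&(P[:,0]>.3)&(P[:,0]<.65)&(P[:,1]>0)&(P[:,1]<.4)];print("knob",len(q),q.mean(0) if len(q) else 0)
E
```

```text
drawer z hist (array([ 79, 442,  48,  40,  54, 165,  92,   6]), array([-0.01,  0.  ,  0.01,  0.02,  0.03,  0.04,  0.05,  0.06,  0.07]))
0.047 138 ((444.2429504394531, -242.78475952148438), (143.24220275878906, 100.91476440429688), 70.15143585205078)
0.035 297 ((438.9072265625, -243.2661895751953), (147.89419555664062, 101.2740707397461), 77.24935150146484)
foot top 845 ((522.45947265625, 152.79666137695312), (119.61736297607422, 154.92019653320312), 1.6068769693374634)
hopper 390 ((502.9793701171875, 187.5468292236328), 66.33820343017578)
knob 60 [0.47381599 0.23327944 0.26401993]
```

View pics/topc.png

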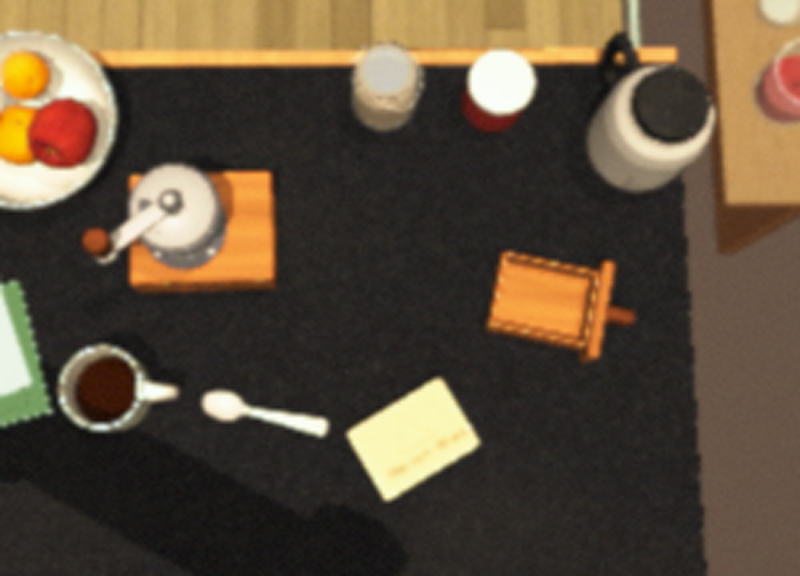

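View pics/scene.png

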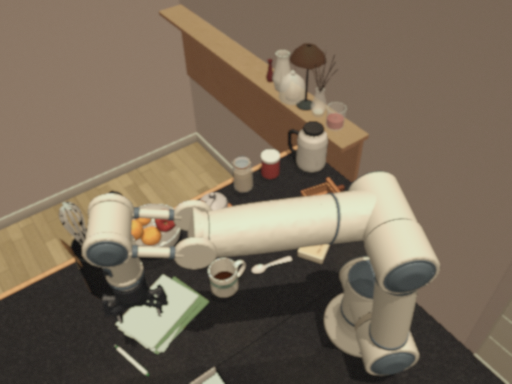

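The top picture shows the mill at about (211,190) with the crank knob at lower left. The drawer is at (318,216), with its pull pointing right and slightly towards the robot. The scene view is mostly blocked by the arm. I'll raise the tool, turn it, travel over the mill and look from close by.

servo_tool:
  deltas:
    - [85,[0,0,-0.4],[0,0,0.09]]
    - [85,[0,0,-0.8],[0,0,0.18]]
    - [85,[0,0,-1],[0,0,0.27]]
    - [85,[0,0,-1],[0,0,0.36]]
    - [85,[0,0,-1],[0,0,0.45]]
    - [85,[0,0,-1],[0,0,0.54]]
    - [85,[0,0,-1],[0,0,0.63]]
    - [85,[0,0,-1],[0,0,0.72]]
    - [85,[0,0,-1],[0,0,0.83]]
    - [85,[0,0,-1],[0,0,0.83]]

```text
clock: 1.95
eef_pos: [0.2516, 0.5447, 0.3733]
tcp_rot: [-0.0, 0.764, 0.645, 0.0]
contact_force: [0.6, 0.1, -0.1]
finger_gap: 0.996
finger_force: 0.0
```

servo_tool:
  deltas:
    - [85,[-0.3,0.3,0],[0,0,0]]
    - [85,[-0.65,0.6,0],[0,0,0]]
    - [85,[-1,0.9,0],[0,0,0]]
    - [85,[-1,0.9,0],[0,0,0]]

```text
clock: 2.35
eef_pos: [0.3403, 0.4051, 0.3742]
tcp_rot: [0.001, 0.764, 0.646, 0.001]
contact_force: [-0.4, 0.4, 0.2]
finger_gap: 0.994
finger_force: 0.0
```

servo_tool:
  deltas:
    - [85,[-0.3,0.3,0],[0,0,0]]
    - [85,[-0.65,0.6,0],[0,0,0]]
    - [85,[-1,0.9,0],[0,0,0]]
    - [85,[-1,0.9,0],[0,0,0]]

```text
clock: 2.75
eef_pos: [0.4269, 0.2691, 0.3734]
tcp_rot: [0.001, 0.764, 0.645, 0.0]
contact_force: [-0.2, 0.4, -0.9]
finger_gap: 0.991
finger_force: 0.0
```

servo_tool:
  deltas:
    - [85,[-0.35,0.1,0],[0,0,0]]
    - [85,[-0.7,0.2,0],[0,0,0]]
    - [85,[-1,0.2,0],[0,0,0]]
    - [85,[-1,0.2,0],[0,0,0]]

```text
clock: 3.15
eef_pos: [0.4286, 0.1477, 0.3742]
tcp_rot: [0.001, 0.764, 0.646, 0.001]
contact_force: [-0.6, 0.1, 0.8]
finger_gap: 0.996
finger_force: 0.0
```

servo_tool:
  deltas:
    - [85,[-0.35,0.1,0],[0,0,0]]
    - [85,[-0.7,0.2,0],[0,0,0]]
    - [85,[-1,0.2,0],[0,0,0]]
    - [85,[-1,0.2,0],[0,0,0]]

```text
clock: 3.55
eef_pos: [0.4328, 0.0257, 0.3735]
tcp_rot: [0.0, 0.764, 0.645, -0.0]
contact_force: [-0.2, 0.1, 0.4]
finger_gap: 0.994
finger_force: 0.0
```

```bash
cat >> h.py <<'E'
def wray(s,p):
    d=np.array([p[0]-s["cx"],p[1]-s["cy"]])/s["fx"]; th=np.hypot(*d)
    return np.array([*(d/max(th,1e-9)*np.sin(th)),np.cos(th)])
def wworld(s,p,z):
    d=s["R"].T@wray(s,p); c=-s["R"].T@s["t"]; return c+d*(z-c[2])/d[2]
def wcloud(s,m=None):
    v,u=np.nonzero((s["range_z"]>0)&(m if m is not None else True)); z=s["range_z"][v,u]
    dx=(u-s["cx"])/s["fx"]; dy=(v-s["cy"])/s["fy"]; th=np.hypot(dx,dy)+1e-9; k=np.tan(th)/th
    P=np.stack([dx*k*z,dy*k*z,z],1); ok=th<1.2
    return ((P-s["t"])@s["R"])[ok]
E
python3 - <<'E'
from h import *
s=r.snapshot("wrist"); cv2.imwrite("pics/w1.png",s["frame"]); c=-s["R"].T@s["t"]; print(c, s["R"][2],s["fx"],s["cx"],s["cy"])
for t,z in (("mill",0),("drawer",0),("drawer_pull",.03),("knob_grip",.243),("mill_mouth",.012)):
    for d in r.pinpoint(t,s)[:2]: print(t,d["score"],np.round(d["location"]),wworld(s,d["location"],z).round(4))
P=wcloud(s)
q=P[(abs(P[:,2]-.074)<.004)&(abs(P[:,0]-.52)<.13)&(abs(P[:,1]-.15)<.15)]; print("foot",len(q),cv2.minAreaRect((q[:,:2]*1000).astype(np.float32)))
q=P[(abs(P[:,2]-.265)<.006)&(abs(P[:,0]-.5)<.15)&(abs(P[:,1]-.2)<.15)]; print("knob",len(q),q.mean(0))
E
```

```text
[0.44435436 0.09711157 0.49268476] [-0.04735181 -0.28263492 -0.95805809] 297.3186396354542 256.9063945410588 194.03325076197467
mill 0.88 [297.  61.] [ 0.5221  0.1647 -0.    ]
drawer 0.64 [285. 277.] [ 0.4465 -0.2241  0.    ]
drawer_pull 0.9 [284. 324.] [ 0.4304 -0.319   0.03  ]
foot 4565 ((495.02886962890625, 171.0931854248047), (132.09317016601562, 247.41827392578125), 23.85479736328125)
knob 0 [nan nan nan]<stdin>:7: RuntimeWarning: Mean of empty slice.
  ret = um.true_divide(
```

View pics/w1.png

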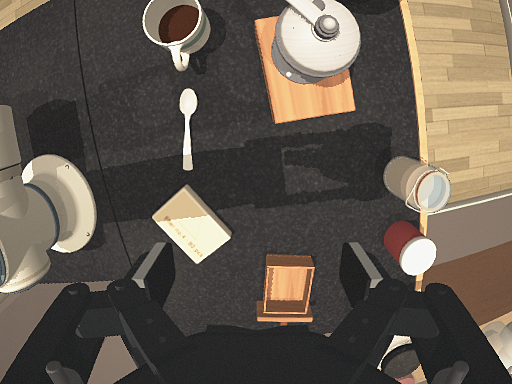

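The wrist view shows the mill foot corners at about (276,123) and (355,108). The empty drawer lies at (287,285) with its panel and pull towards the bottom. Next I'll measure the foot and the drawer from this shot.

```bash
python3 - <<'E'
from h import *
s=r.snapshot("wrist")
g=cv2.cvtColor(s["frame"],cv2.COLOR_BGR2GRAY)
c=np.array([[276,123],[355,108],[255,18]],np.float32).reshape(-1,1,2)
c=cv2.cornerSubPix(g,c.copy(),(4,4),(-1,-1),(3,30,.01)).reshape(-1,2)
W=np.array([wworld(s,p,.074)[:2] for p in c]); print(c,W.round(4))
print("width",np.linalg.norm(W[1]-W[0]),"mouth edge heading",np.degrees(np.arctan2(*(W[1]-W[0])[::-1])),"side heading",np.degrees(np.arctan2(*(W[2]-W[0])[::-1])))
for n,lo,hi in (("mill",.069,.079),("drawer",.038,.05),("drawer",.05,.062)):
    m=r.cut_out(n,s)[0]; Q=wcloud(s,m["region"]); q=Q[(Q[:,2]>lo)&(Q[:,2]<hi)]
    print(n,m["score"],len(q),cv2.minAreaRect((q[:,:2]*1000).astype(np.float32)),q.mean(0))
cv2.imwrite("pics/w2.png",cv2.resize(s["frame"][235:335,235:335],None,fx=6,fy=6,interpolation=cv2.INTER_CUBIC))
E
```

```text
[[275.15823 125.39675]
 [355.      108.     ]
 [255.       18.     ]] [[0.4654 0.072 ]
 [0.5841 0.0818]
 [0.4627 0.2296]]
width 0.11909453814700903 mouth edge heading 4.733229988981086 side heading 90.988780071737Traceback (most recent call last):
  File "<stdin>", line 9, in <module>
IndexError: list index out of range
```

```bash
cat > foot.py <<'E'
from h import *
def foot(s,wd):
    f=cv2.cvtColor(s["frame"],cv2.COLOR_BGR2HSV)
    m=((f[...,0]>5)&(f[...,0]<25)&(f[...,1]>90)&(f[...,2]>90)).astype(np.uint8)
    k,l,st,c=cv2.connectedComponentsWithStats(m)
    return l,st,c
def edgeline(s,m,pts,wd,z):
    """m mask; pts two px on edge approx -> refined world line"""
    W=[]
    p0,p1=map(np.array,pts); d=(p1-p0)/np.linalg.norm(p1-p0); n=np.array([-d[1],d[0]])
    g=cv2.GaussianBlur(cv2.cvtColor(s["frame"],cv2.COLOR_BGR2GRAY).astype(np.float32),(0,0),.8)
    for t in np.linspace(.12,.88,30):
        c=p0+(p1-p0)*t; o=np.arange(-6,6.01,.25)
        q=(c+o[:,None]*n).astype(np.float32)
        v=cv2.remap(g,q[:,0].reshape(1,-1),q[:,1].reshape(1,-1),1)[0]
        i=np.argmax(abs(np.gradient(v))); W.append(wd(s,q[i],z)[:2])
    W=np.array(W)
    vx,vy,x,y=cv2.fitLine(W.astype(np.float32),cv2.DIST_HUBER,0,.001,.001).ravel()
    res=abs((W[:,0]-x)*vy-(W[:,1]-y)*vx)
    return np.degrees(np.arctan2(vy,vx)),np.array([x,y]),np.median(res)
E
python3 - <<'E'
from foot import *
s=r.snapshot("wrist")
print("mouth",edgeline(s,0,((276.,123),(355,108)),wworld,.074))
print("left side",edgeline(s,0,((276.,123),(255.,18)),wworld,.074))
f=s["frame"]
a=cv2.resize(f[0:130,240:370],None,fx=4.5,fy=4.5,interpolation=cv2.INTER_CUBIC)
b=cv2.resize(f[240:335,240:330],(554,585),interpolation=cv2.INTER_CUBIC)
im=np.zeros((585,1139,3),np.uint8); im[:585,:585]=a[:585]; im[:,585:]=b
cv2.imwrite("pics/w2.png",cv2.resize(im,(800,411)))
E
```

```text
mouth (np.float32(1.6727188), array([0.52465016, 0.07276972], dtype=float32), np.float64(0.0002601225900287174))
left side (np.float32(-88.43502), array([0.46425152, 0.13458873], dtype=float32), np.float64(0.000274439805844084))
```

View pics/w2.png

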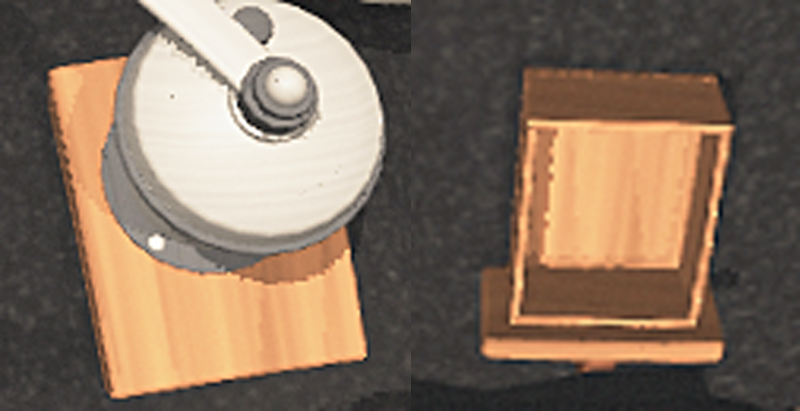

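servo_tool:
  deltas:
    - [85,[-0.35,0.1,0],[0,0,0]]
    - [85,[-0.7,0.2,0],[0,0,0]]
    - [85,[-1,0.2,0],[0,0,0]]
    - [85,[-1,0.2,0],[0,0,0]]

```text
clock: 4.4
eef_pos: [0.4364, -0.0975, 0.3727]
tcp_rot: [-0.0, 0.765, 0.644, -0.001]
contact_force: [-0.7, 0.2, 0.9]
finger_gap: 0.995
finger_force: 0.0
```

servo_tool:
  deltas:
    - [85,[-0.35,0.1,0.2],[0,0,0]]
    - [85,[-0.7,0.15,0.4],[0,0,0]]
    - [85,[-1,0.15,0.6],[0,0,0]]
    - [85,[-1,0.15,0.6],[0,0,0]]
    - [85,[-1,0.15,0.6],[0,0,0]]

```text
clock: 4.9
eef_pos: [0.4347, -0.2154, 0.3007]
tcp_rot: [-0.001, 0.763, 0.646, 0.0]
contact_force: [0.4, 0.2, 0.2]
finger_gap: 0.994
finger_force: 0.0
```

```bash
python3 - <<'E'
from foot import *
s=r.snapshot("wrist"); print(r.sense()["eef_pos"])
for t,z in (("drawer",0),("drawer_pull",.03)):
    for d in r.pinpoint(t,s)[:2]: print(t,d["score"],np.round(d["location"]),wworld(s,d["location"],z).round(4))
f=s["frame"]
cv2.imwrite("pics/w3.png",cv2.resize(f[150:384,160:360],None,fx=2.5,fy=2.5,interpolation=cv2.INTER_CUBIC))
E
```

```text
[ 0.43504563 -0.21494243  0.30192842]
drawer 0.93 [269. 166.] [ 0.4497 -0.2295  0.    ]
drawer_pull 0.86 [265. 227.] [ 0.4293 -0.3088  0.03  ]
```

View pics/w3.png

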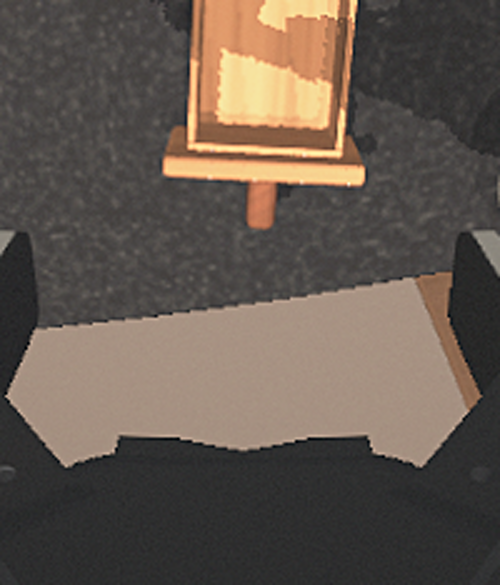

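The drawer panel's outer top edge runs from about (225,221) to (305,224), with the pull at (265,233). I'll fit these edges.

```bash
python3 - <<'E'
from foot import *
s=r.snapshot("wrist")
h,c,e=edgeline(s,0,((225.,221),(305,224.)),wworld,.056); print("panel outer",h,c,e)
for a in ((225.,221),(305,224.5)): print(wworld(s,a,.056))
for n,a in (("pullL",((259.2,225.),(259.2,240.))),("pullR",((269.8,225.),(269.3,240.))) ): print(n,edgeline(s,0,a,wworld,.048))
print(wworld(s,(264,241),.048),wworld(s,(264,241),.03))
print("boxL",edgeline(s,0,((236.,203),(237.5,160)),wworld,.044));print("boxR",edgeline(s,0,((299.,209),(302.5,160)),wworld,.044))
E
```

```text
panel outer -12.4709425 [ 0.433887   -0.29121408] 0.0003914420285928352
[ 0.38151092 -0.28141973  0.056     ]
[ 0.48625525 -0.30412549  0.056     ]
pullL (np.float32(80.701), array([ 0.4210523, -0.3092461], dtype=float32), np.float64(2.0385234789348922e-07))
pullR (np.float32(80.57816), array([ 0.43447956, -0.31139982], dtype=float32), np.float64(0.00022720013302144487))
[ 0.42773319 -0.32267923  0.048     ] [ 0.42683631 -0.33131364  0.03      ]
boxL (np.float32(77.44268), array([ 0.40142018, -0.23749317], dtype=float32), np.float64(0.0002656769080519359))
boxR (np.float32(76.93136), array([ 0.48404014, -0.2505598 ], dtype=float32), np.float64(0.00017217960794856964))
```

servo_tool:
  deltas:
    - [60,[-0.4,0.05,0.3],[0,0,0.033]]
    - [60,[-0.78,0.09,0.6],[0,0,0.033]]
    - [60,[-0.78,0.09,1],[0,0,0.033]]
    - [60,[-0.78,0.09,1],[0,0,0.033]]

```text
clock: 5.5
eef_pos: [0.4284, -0.3091, 0.1758]
tcp_rot: [-0.004, 0.78, 0.626, -0.001]
contact_force: [0.0, 0.6, -0.2]
finger_gap: 0.703
finger_force: 0.0
```

servo_tool:
  deltas:
    - [60,[0,0,0.35],[0,0,0]]
    - [60,[0,0,0.7],[0,0,0]]
    - [60,[0,0,0.9],[0,0,0]]
    - [60,[0,0,0.9],[0,0,0]]
    - [60,[0,0,0.9],[0,0,0]]

```text
clock: 6.0
eef_pos: [0.4311, -0.3097, 0.0757]
tcp_rot: [0.001, 0.779, 0.627, 0.0]
contact_force: [0.2, 0.2, 0.9]
finger_gap: 0.701
finger_force: 0.0
```

```bash
python3 - <<'E'
from foot import *
s=r.snapshot("wrist"); q=r.sense(); print(q["eef_pos"],q["tcp_rot"])
for d in r.pinpoint("drawer_pull",s)[:2]: print(d["score"],np.round(d["location"]),wworld(s,d["location"],.03).round(4))
cv2.imwrite("pics/w4.png",s["frame"])
E
```

```text
[ 0.43145339 -0.31025253  0.07662651] [2.09176674e-03 7.79343684e-01 6.26592992e-01 5.19607666e-04]
0.71 [254. 224.] [ 0.4297 -0.3054  0.03  ]
```

View pics/w4.png

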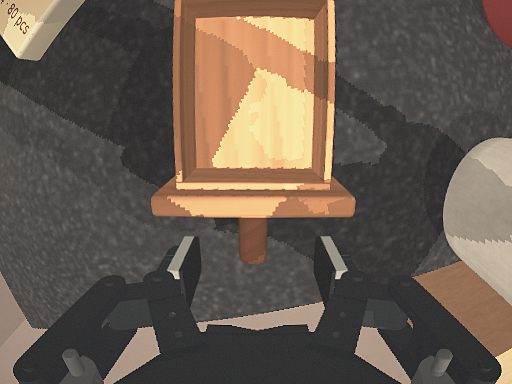

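The pull at (254,240) lies centred between the pads, so I'll descend and close.

servo_tool:
  deltas:
    - [60,[0,0,0.2],[0,0,0]]
    - [60,[0,0,0.34],[0,0,0]]
    - [60,[0,0,0.34],[0,0,0]]
    - [10,[0,0,0.34],[0,0,0]]
    - [5,[0,0,0.34],[0,0,0]]
    - [0,[0,0,0.34],[0,0,0]]
    - [0,[0,0,0.34],[0,0,0]]
    - [0,[0,0,0.34],[0,0,0]]
    - [0,[0,0,0.34],[0,0,0]]
    - [0,[0,0,0.34],[0,0,0]]
    - [0,[0,0,0.34],[0,0,0]]

```text
clock: 7.2
eef_pos: [0.4305, -0.3107, 0.0344]
tcp_rot: [0.001, 0.78, 0.626, 0.0]
contact_force: [0.6, 0.4, 6.2]
finger_gap: 0.178
finger_force: 58.8
```

servo_tool:
  deltas:
    - [0,[0,0,-0.1],[0,0,0]]
    - [0,[0,0,-0.25],[0,0,0]]
    - [0,[0,0,-0.33],[0,0,0]]
    - [0,[0.2,0.05,-0.33],[0,0,-0.04]]
    - [0,[0.4,0.1,-0.33],[0,0,-0.08]]
    - [0,[0.6,0.15,-0.33],[0,0,-0.12]]
    - [0,[0.8,0.2,-0.33],[0,0,-0.157]]
    - [0,[1,0.2,-0.33],[0,0,-0.157]]
    - [0,[1,0.2,-0.33],[0,0,-0.157]]
    - [0,[1,0.2,-0.33],[0,0,-0.157]]

```text
clock: 8.2
eef_pos: [0.4793, -0.1978, 0.0722]
tcp_rot: [0.0, 0.696, 0.718, -0.0]
contact_force: [-0.9, -0.2, -2.5]
finger_gap: 0.181
finger_force: 58.5
```

```bash
python3 - <<'E'
from foot import *
s=r.snapshot("wrist"); q=r.sense(); print(q["eef_pos"],q["tcp_rot"],q["contact_force"],q["ft_torque"],q["finger_gap"])
cv2.imwrite("pics/w5.png",s["frame"])
P=wcloud(s); print(P.shape)
# height of drawer rim points near drawer in tool frame
from scipy.spatial.transform import Rotation as T
w=q["tcp_rot"]; R=T.from_quat([*w[1:],w[0]]).as_matrix(); L=(P-q["eef_pos"])@R
for x0 in range(20,145,8):
    m=(abs(L[:,0]-x0/1e3)<.004)&(abs(L[:,1])<.06)&(P[:,2]>.04)
    if m.sum()>5: print(x0,m.sum(),np.percentile(P[m,2],[50,95]).round(4),(L[m,1].min()*1e3).round(1),(L[m,1].max()*1e3).round(1))
E
```

```text
[ 0.47911686 -0.19836533  0.07221022] [ 1.64216101e-04  6.96713842e-01  7.17349106e-01 -2.34557295e-04] [ 0.03105471 -0.50951824 -2.77744941] [-0.16245041  0.00258235  0.02951772] 0.17681637182004303
(195784, 3)
20 10707 [0.1323 0.1509] -53.8 52.6
28 8385 [0.0912 0.093 ] -54.1 53.2
36 7103 [0.0662 0.0808] -42.5 41.4
44 2777 [0.0412 0.0805] -42.8 41.2
52 2863 [0.0412 0.0804] -42.8 41.5
60 2894 [0.0412 0.0805] -42.8 41.1
68 2974 [0.0413 0.0804] -42.9 41.1
76 2918 [0.0412 0.0805] -43.5 41.2
84 2925 [0.0413 0.0806] -43.2 40.9
92 2900 [0.0413 0.0804] -43.3 40.8
100 2786 [0.0413 0.0805] -43.1 40.8
108 2713 [0.0413 0.0804] -43.5 40.9
116 2586 [0.0412 0.0803] -43.3 40.8
124 1828 [0.0409 0.0613] -39.9 37.0
132 569 [0.0406 0.0436] -39.9 37.1
```

View pics/w5.png

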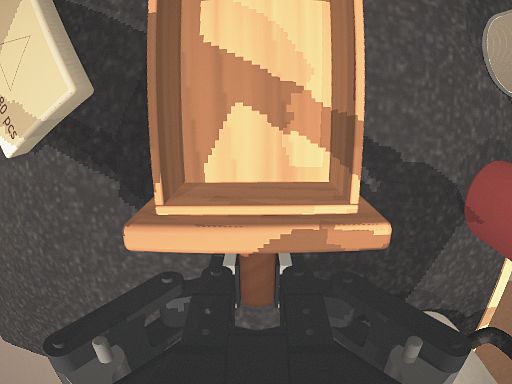

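The drawer is held level and straight. I'll go in front of the mouth at the insertion height.

servo_tool:
  deltas:
    - [0,[0.2,0.12,0.05],[0,0,0.006]]
    - [0,[0.45,0.24,0.1],[0,0,0.006]]
    - [0,[0.7,0.36,0.15],[0,0,0.006]]
    - [0,[0.85,0.46,0.18],[0,0,0.006]]
    - [0,[0.85,0.46,0.18],[0,0,0.006]]
    - [0,[0.85,0.46,0.18],[0,0,0.006]]

```text
clock: 8.85
eef_pos: [0.5312, -0.0953, 0.0503]
tcp_rot: [-0.0, 0.7, 0.714, -0.0]
contact_force: [0.6, -0.1, -1.6]
finger_gap: 0.18
finger_force: 58.7
```

```bash
python3 - <<'E'
from foot import *
s=r.snapshot("wrist"); q=r.sense(); print(q["eef_pos"],q["tcp_rot"],q["contact_force"])
t=r.snapshot("top")
im=np.hstack([cv2.resize(s["frame"],(400,300)),cv2.resize(t["frame"][150:270,170:330],(400,300),interpolation=cv2.INTER_CUBIC)])
cv2.imwrite("pics/w6.png",im)
for n,z in (("mill_mouth",.012),("mill",0)):
  for d in r.pinpoint(n,t)[:1]: print(n,d["score"],d["location"],world(t,d["location"],z))
  for d in r.pinpoint(n,s)[:1]: print("wrist",n,d["score"],d["location"],wworld(s,d["location"],z))
P=cloud(t); m=(abs(P[:,2]-.074)<.005)&(abs(P[:,0]-.525)<.08)&(P[:,1]>.05)&(P[:,1]<.25)
b=cv2.minAreaRect((P[m,:2]*1000).astype(np.float32)); print("foot",m.sum(),b)
E
```

```text
[ 0.53117663 -0.09564879  0.0505319 ] [ 1.32742305e-04  7.00451758e-01  7.13699641e-01 -3.73507689e-04] [-0.36003447 -0.07346397 -2.29061584]
mill_mouth 0.96 [236.9, 194.1] [0.52108224 0.06838373 0.012     ]
wrist mill_mouth 0.38 [473.4, 173.6] [ 0.6730781  -0.05296393  0.012     ]
foot 734 ((522.425048828125, 152.14535522460938), (120.27552795410156, 155.22744750976562), 2.2719595432281494)
```

View pics/w6.png

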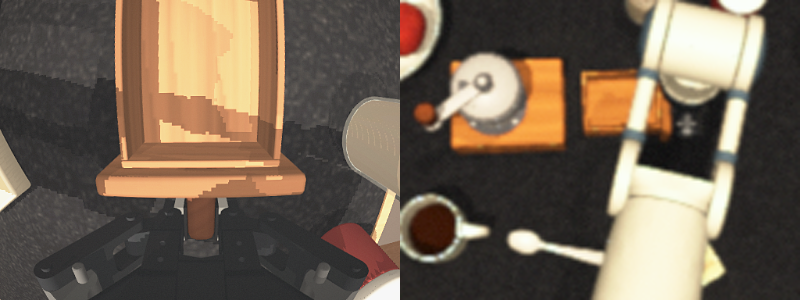

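Top crop: the foot spans rows 59–152 and the drawer's leading end rows 70–137, roughly in line. I'll check the relative alignment in that one camera.

```bash
python3 - <<'E'
from foot import *
t=r.snapshot("top"); q=r.sense()
px=lambda x,y:(170+(x-400)/2.5,150+y/2.5)
R={}
for n,a,b,z in (("footT",(525,60),(563,60),.074),("footB",(455,152),(563,149),.074),("mouth",(565,62),(565,147),.074),("drT",(585,70),(638,70),.0585),("drB",(585,137),(620,137),.0585),("drEnd",(583,74),(583,132),.0585)):
    h,c,e=edgeline(t,0,(px(*a),px(*b)),world,z); R[n]=c; print(n,round(float(h),2),c.round(4),round(float(e),5))
print(t["fx"],q["eef_pos"])
E
```

```text
footT 88.23 [0.584  0.0982] 0.00052
footB -89.18 [0.4631 0.1357] 0.00052
mouth 2.78 [0.5245 0.0725] 0.00078
drT 88.39 [ 0.5578 -0.0022] 0.00075
drB 89.96 [0.4831 0.0135] 0.00015
drEnd 3.78 [0.523  0.0466] 0.00124
421.5908408484326 [ 0.53128271 -0.09519709  0.05068527]
```

servo_tool:
  deltas:
    - [0,[0.1,0,0],[0,0,0]]
    - [0,[0.2,0,0],[0,0,0]]
    - [0,[0.27,0,0],[0,0,0]]
    - [0,[0.33,0,0],[0,0,0]]
    - [0,[0.38,0,0],[0,0,0]]
    - [0,[0.42,0,0],[0,0,0]]
    - [0,[0.42,0,0],[0,0,0]]

```text
clock: 9.9
eef_pos: [0.5304, -0.0434, 0.0505]
tcp_rot: [-0.0, 0.7, 0.714, 0.0]
contact_force: [0.3, 0.1, -2.0]
finger_gap: 0.18
finger_force: 58.7
```

servo_tool:
  deltas:
    - [0,[0.08,0,0],[0,0,0]]
    - [0,[0.16,0,0],[0,0,0]]
    - [0,[0.24,0,0],[0,0,0]]
    - [0,[0.32,0,0],[0,0,0]]
    - [0,[0.32,0,0],[0,0,0]]

```text
clock: 10.4
eef_pos: [0.5296, -0.0043, 0.0505]
tcp_rot: [-0.0, 0.7, 0.715, 0.0]
contact_force: [0.0, -0.7, -2.3]
finger_gap: 0.181
finger_force: 58.7
```

servo_tool:
  deltas:
    - [0,[0.08,0,0.01],[0,0,0]]
    - [0,[0.16,0,0.015],[0,0,0]]
    - [0,[0.24,0,0.015],[0,0,0]]
    - [0,[0.32,0,0.015],[0,0,0]]
    - [0,[0.32,0,0.015],[0,0,0]]

```text
clock: 10.9
eef_pos: [0.5289, 0.0341, 0.0487]
tcp_rot: [-0.0, 0.7, 0.715, 0.0]
contact_force: [-0.1, 0.4, -2.0]
finger_gap: 0.183
finger_force: 58.6
```

servo_tool:
  deltas:
    - [0,[0.03,0,0.005],[0,0,0]]
    - [0,[0.06,0,0.01],[0,0,0]]
    - [0,[0.075,0,0.01],[0,0,0]]
    - [0,[0.075,0,0.01],[0,0,0]]

```text
clock: 11.3
eef_pos: [0.5287, 0.0416, 0.0473]
tcp_rot: [-0.0, 0.7, 0.714, -0.0]
contact_force: [0.4, -0.3, -2.0]
finger_gap: 0.18
finger_force: 58.8
```

servo_tool:
  deltas:
    - [0,[0.015,0,0],[0,0,0]]
    - [0,[0.03,0,0],[0,0,0]]
    - [0,[0.03,0,0],[0,0,0]]

```text
clock: 11.6
eef_pos: [0.5287, 0.0417, 0.0475]
tcp_rot: [0.002, 0.701, 0.713, -0.003]
contact_force: [-0.9, -13.6, -1.4]
finger_gap: 0.179
finger_force: 59.1
```

servo_tool:
  deltas:
    - [0,[-0.02,0,0],[0,0,0]]
    - [0,[-0.02,0,0],[0,0,0]]
    - [40,[-0.02,0,0],[0,0,0]]
    - [50,[-0.02,0,0],[0,0,0]]
    - [50,[-0.02,0,0],[0,0,0]]
    - [50,[-0.02,0,0],[0,0,0]]
    - [50,[-0.02,0,-0.3],[0,0,0]]
    - [50,[-0.02,0,-0.6],[0,0,0]]
    - [50,[-0.2,0,-1],[0,0,0]]
    - [50,[-0.5,0,-1],[0,0,0]]
    - [50,[-0.5,0,-1],[0,0,0]]

```text
clock: 12.7
eef_pos: [0.5309, -0.0177, 0.1702]
tcp_rot: [0.002, 0.701, 0.713, 0.001]
contact_force: [-0.2, 0.3, -1.7]
finger_gap: 0.584
finger_force: 0.0
```

```bash
python3 - <<'E'
from foot import *
s=r.snapshot("wrist"); q=r.sense(); print(q["eef_pos"],q["tcp_rot"],q["contact_force"])
cv2.imwrite("pics/w7.png",s["frame"])
P=wcloud(s); c=np.array([.5258,.074]); th=np.radians(91.6); X=np.array([np.cos(th),np.sin(th)]); Y=np.array([-X[1],X[0]])
L=(P[:,:2]-c)@np.c_[X,Y]
for n,lo,hi in (("panel top",.060,.070),("foot top",.0715,.079),("pull top",.054,.0595)):
    m=(P[:,2]>lo)&(P[:,2]<hi)&(abs(L[:,0])<.06)&(abs(L[:,1])<.075)
    if m.sum()>10: print(n,m.sum(),np.percentile(L[m],[1,50,99],axis=0).round(4).tolist(),np.median(P[m,2]),cv2.minAreaRect((L[m]*1000).astype(np.float32)))
E
```

```text
[ 0.53023774 -0.01596043  0.16847044] [7.18946039e-04 7.01046926e-01 7.13114516e-01 6.14583629e-04] [-0.00667875  0.5964333  -1.26252312]
panel top 2406 [[-0.0143, -0.0541], [-0.0079, -0.0013], [-0.0012, 0.0516]] 0.06629228904436638 ((7.664146423339844, -0.20238876342773438), (90.5205078125, 120.82972717285156), 0.6319155693054199)
foot top 12012 [[-0.0005, -0.0575], [0.0288, -0.0001], [0.0592, 0.0576]] 0.07274818775618067 ((28.9304256439209, 0.16278457641601562), (119.17586517333984, 62.05673599243164), 89.99787902832031)
pull top 758 [[-0.0459, -0.0089], [-0.0292, -0.0017], [-0.0016, 0.0061]] 0.0578640791167538 ((-24.18074607849121, -0.7048110961914062), (114.02649688720703, 45.28022384643555), 89.25138092041016)
```

View pics/w7.png

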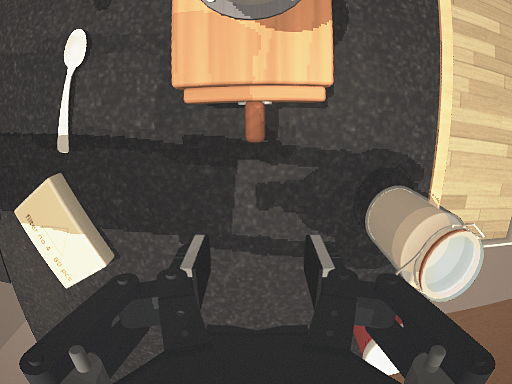

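The drawer sits in the bay, its panel at (255,95) against the mouth face and the pull at (255,122). I'll check the gap and locate the knob.

```bash
python3 - <<'E'
from foot import *
s=r.snapshot("wrist")
print("panel outer L/R",[edgeline(s,0,a,wworld,.067) for a in (((187.,101.5),(243.,103)),((270.,103),(323.,101.)))])
print("foot",edgeline(s,0,((176.,86.5),(328.,82.5)),wworld,.0735))
P=wcloud(s); c=np.array([.5258,.074]); th=np.radians(91.6); X=np.array([np.cos(th),np.sin(th)]); Y=np.array([-X[1],X[0]])
L=(P[:,:2]-c)@np.c_[X,Y]
m=(P[:,2]>.062)&(P[:,2]<.069)&(L[:,0]>-.03)&(L[:,0]<.0)&(abs(L[:,1])<.06)&(abs(L[:,1])>.015)
print(np.percentile(L[m],[0,2,50,98,100],axis=0).round(4))
t=r.snapshot("top")
P=cloud(t); m=(P[:,2]>.25)&(P[:,2]<.28)&(abs(P[:,0]-.48)<.1)&(abs(P[:,1]-.24)<.07); print("knob top",m.sum(),P[m].mean(0), np.median(P[m],0))
for d in r.pinpoint("knob_grip",t)[:1]: print(d["score"],world(t,d["location"],.243))
E
```

```text
panel outer L/R [(np.float32(0.87677306), array([0.4933033 , 0.05915194], dtype=float32), np.float64(0.00011749179096404089)), (np.float32(2.6808474), array([0.5571143 , 0.06121521], dtype=float32), np.float64(0.00010344843914734672))]
foot (np.float32(0.23370235), array([0.5203727 , 0.07166133], dtype=float32), np.float64(0.0005679353287965149))
[[-0.0143 -0.0564]
 [-0.0141 -0.0526]
 [-0.0082 -0.0162]
 [-0.002   0.0501]
 [-0.0014  0.0566]]
knob top 61 [0.47353824 0.23268184 0.26441136] [0.47342111 0.2322415  0.26532953]
0.79 [0.4778226  0.22522931 0.243     ]
```

The panel is flush: its outer edge lies 11.5–12 mm in front of the foot edge. The knob is at about (0.4735, 0.2325), 80.5 mm from the axis, which fits the given 80. I'll move above it.

servo_tool:
  deltas:
    - [60,[0,0,-0.4],[0,0,0]]
    - [60,[0,0,-0.8],[0,0,0]]
    - [60,[0,0,-1],[0,0,0]]
    - [60,[0,0,-1],[0,0,0]]

```text
clock: 13.3
eef_pos: [0.5308, -0.0136, 0.292]
tcp_rot: [0.003, 0.7, 0.715, 0.002]
contact_force: [-0.8, 0.7, 0.2]
finger_gap: 0.698
finger_force: 0.0
```

servo_tool:
  deltas:
    - [60,[0.1,0,-0.3],[0,0,0]]
    - [60,[0.4,-0.1,-0.5],[0,0,0]]
    - [60,[0.7,-0.2,-0.5],[0,0,0]]
    - [60,[1,-0.2,-0.5],[0,0,0]]
    - [60,[1,-0.2,-0.5],[0,0,0]]

```text
clock: 13.8
eef_pos: [0.5027, 0.1091, 0.3456]
tcp_rot: [-0.001, 0.698, 0.716, -0.001]
contact_force: [0.9, -0.7, -1.2]
finger_gap: 0.7
finger_force: 0.0
```

servo_tool:
  deltas:
    - [60,[0.35,-0.1,0],[0,0,0]]
    - [60,[0.7,-0.2,0],[0,0,0]]
    - [60,[1,-0.24,0],[0,0,0]]
    - [60,[1,-0.24,0],[0,0,0]]
    - [60,[1,-0.24,0],[0,0,0]]

```text
clock: 14.3
eef_pos: [0.4721, 0.2246, 0.3457]
tcp_rot: [-0.0, 0.699, 0.715, -0.001]
contact_force: [0.2, -0.5, 0.1]
finger_gap: 0.702
finger_force: 0.0
```

```bash
python3 - <<'E'
from foot import *
s=r.snapshot("wrist"); q=r.sense(); print(q["eef_pos"],q["tcp_rot"],q["contact_force"],q["joint_positions"])
cv2.imwrite("pics/w8.png",s["frame"])
for d in r.pinpoint("knob_grip",s)[:2]: print(d["score"],d["location"],wworld(s,d["location"],.243).round(4))
P=wcloud(s); m=(abs(P[:,2]-.264)<.006)&(abs(P[:,0]-.474)<.03)&(abs(P[:,1]-.232)<.03); print(m.sum(),cv2.minEnclosingCircle((P[m,:2]*1000).astype(np.float32)) if m.sum() else 0)
E
```

```text
[0.47238044 0.22390407 0.3461179 ] [-2.00972561e-04  6.99956902e-01  7.14184107e-01 -1.16481541e-03] [-0.25814374  0.00817538  0.0826189 ] [ 3.77891916e-01 -7.48896491e-02  1.23149552e+00 -6.31308330e-04
  1.98727918e+00  3.57516524e-01]
0.63 [263.5, 195.9] [0.4763 0.2292 0.243 ]
0.36 [180.1, 147.8] [0.4114 0.2662 0.243 ]
937 ((475.0921325683594, 231.0092315673828), 13.314621925354004)
```

View pics/w8.png

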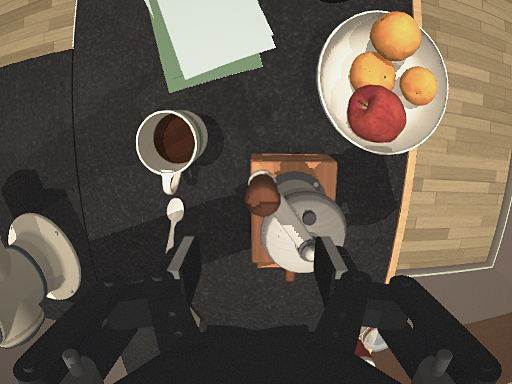

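The knob at (263,195) is measured at (0.475, 0.231), so I'll descend and grip.

servo_tool:
  deltas:
    - [60,[0.058,0.025,0.2],[0,0,0]]
    - [60,[0.058,0.025,0.5],[0,0,0]]
    - [60,[0.058,0.025,0.8],[0,0,0]]
    - [60,[0.058,0.025,0.8],[0,0,0]]
    - [60,[0.058,0.025,0.8],[0,0,0]]
    - [20,[0.058,0.025,0.8],[0,0,0]]
    - [10,[0.058,0.025,0.8],[0,0,0]]
    - [10,[0.058,0.025,0.8],[0,0,0]]
    - [10,[0.058,0.025,0.8],[0,0,0]]
    - [10,[0.058,0.025,0.8],[0,0,0]]
    - [10,[0.058,0.025,0.8],[0,0,0]]

```text
clock: 15.5
eef_pos: [0.4759, 0.2314, 0.2543]
tcp_rot: [0.001, 0.7, 0.714, 0.002]
contact_force: [-0.7, -1.2, 7.0]
finger_gap: 0.288
finger_force: 58.7
```

```bash
cat > arc.py <<'E'
from h import *
import sys
q=r.sense(); p=q["eef_pos"]; w=q["tcp_rot"]; psi=2*np.arctan2(w[2],w[1])-np.pi/2
C=np.array([.523,.169]); C=np.array(eval(sys.argv[1])) if len(sys.argv)>1 else C
d=p[:2]-C; h=np.arctan2(d[1],d[0]); print("p",p.round(4),"F",q["contact_force"].round(1),"gap",q["finger_gap"].round(3),"psi",np.degrees(psi).round(2),"r",np.hypot(*d).round(4),"heading",np.degrees(h).round(1))
for k in range(1,10):
    a=h-np.radians(10*k); e=C+.08*np.array([np.cos(a),np.sin(a)])-p[:2]
    print(round((e@[-np.sin(psi),np.cos(psi)])/.12,2),round((e@[np.cos(psi),np.sin(psi)])/.12,2))
E
python3 arc.py
```

```text
Traceback (most recent call last):
  File "arc.py", line 5, in <module>
    d=p[:2]-C; h=np.arctan2(d[1],d[0]); print("p",p.round(4),"F",q["contact_force"].round(1),"gap",q["finger_gap"].round(3),"psi",np.degrees(psi).round(2),"r",np.hypot(*d).round(4),"heading",np.degrees(h).round(1))
                                                                                                   ^^^^^^^^^^^^^^^^^^^^^
AttributeError: 'float' object has no attribute 'round'
```

```bash
sed -i 's/q\["finger_gap"\].round(3)/q["finger_gap"]/' arc.py; python3 arc.py
```

```text
p [0.4759 0.2314 0.2543] F [-0.7 -1.2  7. ] gap 0.2882347540598462 psi 1.12 r 0.0782 heading 127.0
0.07 0.09
0.11 0.2
0.14 0.31
0.14 0.43
0.12 0.54
0.08 0.65
0.02 0.76
-0.05 0.85
-0.14 0.92
```

servo_tool:
  deltas:
    - [10,[0.05,0.08,0],[0,0,0]]
    - [10,[0.1,0.19,0],[0,0,0]]
    - [10,[0.13,0.3,0],[0,0,0]]
    - [10,[0.13,0.42,0],[0,0,0]]
    - [10,[0.11,0.53,0],[0,0,0]]
    - [10,[0.07,0.64,0],[0,0,0]]
    - [10,[0.01,0.75,0],[0,0,0]]
    - [10,[-0.06,0.84,0],[0,0,0]]
    - [10,[-0.15,0.92,0],[0,0,0]]
    - [10,[-0.15,0.92,0],[0,0,0]]

```text
clock: 16.5
eef_pos: [0.5879, 0.2147, 0.2544]
tcp_rot: [0.002, 0.701, 0.714, 0.003]
contact_force: [2.1, 0.4, 5.7]
finger_gap: 0.289
finger_force: 59.6
```

```bash
python3 arc.py "[.5235,.1685]"
```

```text
p [0.5879 0.2147 0.2544] F [2.1 0.4 5.7] gap 0.2894088825046587 psi 1.05 r 0.0793 heading 35.7
-0.1 0.06
-0.21 0.1
-0.32 0.12
-0.44 0.12
-0.55 0.1
-0.66 0.06
-0.76 -0.0
-0.85 -0.08
-0.92 -0.17
```

servo_tool:
  deltas:
    - [10,[-0.1,0.06,0],[0,0,0]]
    - [10,[-0.21,0.1,0],[0,0,0]]
    - [10,[-0.32,0.12,0],[0,0,0]]
    - [10,[-0.44,0.12,0],[0,0,0]]
    - [10,[-0.55,0.1,0],[0,0,0]]
    - [10,[-0.66,0.06,0],[0,0,0]]
    - [10,[-0.76,0,0],[0,0,0]]
    - [10,[-0.85,-0.08,0],[0,0,0]]
    - [10,[-0.92,-0.17,0],[0,0,0]]
    - [10,[-0.92,-0.17,0],[0,0,0]]

```text
clock: 17.5
eef_pos: [0.5687, 0.1015, 0.2544]
tcp_rot: [0.004, 0.701, 0.713, 0.001]
contact_force: [3.3, -7.9, 6.8]
finger_gap: 0.289
finger_force: 60.1
```

```bash
python3 arc.py "[.5235,.1685]"
```

```text
p [0.5687 0.1015 0.2544] F [ 3.3 -7.9  6.8] gap 0.28866458800828165 psi 0.92 r 0.0808 heading -56.0
-0.05 -0.11
-0.09 -0.22
-0.1 -0.33
-0.1 -0.45
-0.07 -0.56
-0.03 -0.67
0.03 -0.77
0.11 -0.85
0.2 -0.93
```

```bash
python3 arc.py "[.5235,.1673]"
```

```text
p [0.5687 0.1015 0.2544] F [ 3.3 -7.9  6.8] gap 0.28866458800828165 psi 0.92 r 0.0798 heading -55.5
-0.06 -0.1
-0.09 -0.21
-0.11 -0.33
-0.11 -0.44
-0.09 -0.56
-0.04 -0.66
0.02 -0.76
0.09 -0.85
0.19 -0.92
```

servo_tool:
  deltas:
    - [10,[-0.07,-0.1,0],[0,0,0]]
    - [10,[-0.1,-0.21,0],[0,0,0]]
    - [10,[-0.12,-0.33,0],[0,0,0]]
    - [10,[-0.12,-0.44,0],[0,0,0]]
    - [10,[-0.1,-0.56,0],[0,0,0]]
    - [10,[-0.05,-0.66,0],[0,0,0]]
    - [10,[0.01,-0.76,0],[0,0,0]]
    - [10,[0.08,-0.85,0],[0,0,0]]
    - [10,[0.18,-0.92,0],[0,0,0]]
    - [10,[0.18,-0.92,0],[0,0,0]]

```text
clock: 18.5
eef_pos: [0.4561, 0.1245, 0.2543]
tcp_rot: [0.001, 0.7, 0.714, 0.001]
contact_force: [-4.9, -1.1, 8.8]
finger_gap: 0.293
finger_force: 60.4
```

```bash
python3 arc.py "[.5235,.1673]"
```

```text
p [0.4561 0.1245 0.2543] F [-4.9 -1.1  8.8] gap 0.2926434271548425 psi 1.18 r 0.0798 heading -147.6
0.1 -0.05
0.21 -0.09
0.33 -0.1
0.45 -0.09
0.56 -0.06
0.67 -0.02
0.76 0.05
0.85 0.13
0.91 0.22
```

servo_tool:
  deltas:
    - [10,[0.1,-0.05,0],[0,0,0]]
    - [10,[0.21,-0.09,0],[0,0,0]]
    - [10,[0.33,-0.1,0],[0,0,0]]
    - [10,[0.45,-0.09,0],[0,0,0]]
    - [10,[0.56,-0.06,0],[0,0,0]]
    - [10,[0.67,-0.02,0],[0,0,0]]
    - [10,[0.76,0.05,0],[0,0,0]]
    - [10,[0.85,0.13,0],[0,0,0]]
    - [10,[0.91,0.22,0],[0,0,0]]
    - [10,[0.92,0.24,0],[0,0,0]]
    - [10,[0.92,0.24,0],[0,0,0]]
    - [10,[0.92,0.24,0],[0,0,0]]

```text
clock: 19.7
eef_pos: [0.4841, 0.2365, 0.2543]
tcp_rot: [-0.0, 0.699, 0.715, 0.003]
contact_force: [-0.4, 4.0, 8.2]
finger_gap: 0.285
finger_force: 60.2
```

```bash
python3 arc.py "[.5235,.1673]"|head -1
```

```text
p [0.4841 0.2365 0.2543] F [-0.4  4.   8.2] gap 0.28528527220175215 psi 1.23 r 0.0797 heading 119.7
```

Full circle plus about 7°. I'll release, rise clear and check.

servo_tool:
  deltas:
    - [40,[0,0,0],[0,0,0]]
    - [60,[0,0,0],[0,0,0]]
    - [60,[0,0,0],[0,0,0]]
    - [60,[0,0,0],[0,0,0]]
    - [60,[0,0,-0.2],[0,0,0]]
    - [60,[0,0,-0.5],[0,0,0]]
    - [60,[0,0,-0.8],[0,0,0]]
    - [60,[0,0,-1],[0,0,0]]
    - [60,[0,0,-1],[0,0,0]]
    - [60,[0,0,-1],[0,0,0]]

```text
clock: 20.7
eef_pos: [0.4838, 0.235, 0.3713]
tcp_rot: [0.0, 0.7, 0.714, 0.0]
contact_force: [-0.0, 0.2, 0.0]
finger_gap: 0.705
finger_force: 0.0
```

```bash
python3 - <<'E'
from foot import *
s=r.snapshot("wrist"); q=r.sense(); print(q["eef_pos"],q["contact_force"],q["finger_gap"],q["clock"])
P=wcloud(s); m=(abs(P[:,2]-.264)<.006)&(abs(P[:,0]-.48)<.04)&(abs(P[:,1]-.232)<.03); print(m.sum(),cv2.minEnclosingCircle((P[m,:2]*1000).astype(np.float32)))
t=r.snapshot("top"); P=cloud(t)
for lo,hi in ((.06,.072),):
    m=(P[:,2]>lo)&(P[:,2]<hi)&(abs(P[:,0]-.525)<.07)&(P[:,1]>.03)&(P[:,1]<.08); print(m.sum(),np.percentile(P[m],[2,50,98],axis=0).round(4))
cv2.imwrite("pics/t9.png",np.hstack([cv2.resize(s["frame"],(400,300)),cv2.resize(t["frame"],(400,300))]))
E
```

```text
[0.48360279 0.23494837 0.37011934] [ 0.51793645 -0.58391771 -0.25868072] 0.7009761598928232 20.75
768 ((483.0096740722656, 236.23948669433594), 13.304276466369629)
123 [[0.4739 0.0363 0.0604]
 [0.5231 0.0696 0.0668]
 [0.5791 0.0786 0.0716]]
```

View pics/t9.png

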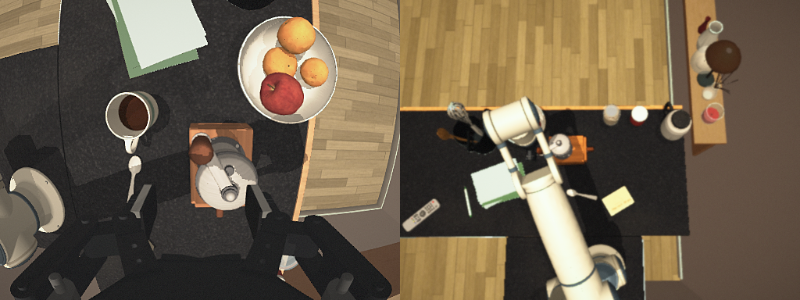

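The knob is just past its start, at (0.483, 0.236). The drawer is still in the bay and the bystanders stand where they were, so I'm handing in.

```bash
python3 -c "
from cell import r
print(r.job_done())"
```

```text
the job is handed in; nothing more can be done
None
```

The drawer is fully home and flush in the mill's bay, the crank was turned clockwise one full turn plus about 7° and let go, the bystanders look undisturbed, and the job was handed in at about 21 s; the hand-in call gave no verdict.

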